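# Close the cold frame cover until it drops into its notches, and turn the catch over it

## Task

Close the little cold frame over the primulas: gently push its white-framed clear cover along the runners, towards the robot's left, until you feel it drop down into the notches and sit level below the rim. Then turn the black catch on the near wall fully in over the cover's frame. Push only: lift nothing, and leave the pots where they stand.

Things in the scene. Friction and masses are not known exactly. Their poses are not given: they have to be found in the camera images.
- coldframe: Open-topped green timber box fixed to the table, 240 mm in x, 580 in y, 160 high, walls 20 thick, floor 12. Origin: centre of its underside, z up. Its long axis y points to the robot's left, within 0.25 rad. Inside each long wall runs a bare wooden runner, 18 mm wide, its top 136.5 mm above the origin, with two notches. Inside, nothing stands at y below +20 mm.
- notch (a point): Centre of the +y notch of the near (-x) runner, level with the runner's top. Each runner has two notches, 20 mm long in y and 9 mm deep, at y = -5 and +235 mm of the cold frame.
- cover: Sliding cover: white-painted timber frame, clear pane nearly flush with its top, 196 mm in x, 290 in y, 22 thick, bars 34 wide, 0.5 to 0.9 kg. Origin: centre of the frame's underside; axes as the cold frame's, 2 mm side play. Four black feet, 6 mm high, 14 mm square, at its corners (y = +-120 mm) slide on the runners. It starts 60 to 150 mm short of its seat, origin 142.5 mm above the cold frame's.
- cover_edge (a point): Middle of the top edge of the cover's outer -y end face, on its centre line (145 mm from its origin): the face to push, 22 mm high, towards +y with about 2 to 7 N. When all four feet meet the notches (origin at y = +115 +-3 mm of the cold frame) the cover drops 6 mm, its top from 4.5 mm above the rim to 1.5 below, and goes no farther.
- catch (a joint): Black turn-button on top of the near (-x) long wall, turning about an upright pin. 0 = points to the cold frame's -y, along the wall; positive = anticlockwise from above, in over the cover; 1.57 = straight across the cover's bar. Stops at -0.6 and 1.60. Starts at -0.5 to 0 (outwards), stays where left, takes about 2 N at the wing. A raised cover beside it blocks it; it clears the seated one by 2.5 mm.
- catch_pivot (a point): Where the pin meets the underside of the catch's bar: x = -110, y = +125, z = +161 mm in the cold frame's frame. The bar is 18 mm wide, 7 mm thick and reaches 42 mm from the pin.
- catch_wing (a point): Middle of the top edge of the catch's upright thumb wing, 26 mm from the pin and 22 mm above the bar's underside; it turns with the catch. The wing is 6 mm thick and 26 mm long along the bar, and stands on the bar's middle line.
- primula_pink: Pink primula in a black pot, pot 80 mm across and 68 mm high, about 105 mm with the plant; loose, stands inside the cold frame, to be left alone. Origin at the centre of its underside.
- primula_yellow: Yellow primula, same pot and size, loose, inside the cold frame nearer its +y end, to be left alone. Origin at the centre of its underside.
- primula_red: Red primula, same pot and size, loose, stands on the table in front of the cold frame towards its -y end, to be left alone. Origin at the centre of its underside.
- empty_pot: Empty black pot, 84 mm across, 75 mm high, loose on the table to the robot's right, to be left alone. Origin at the centre of its underside.

How it is judged:
On the way, in this order (a step that is already met when the one before it is completed fails the run):
1. the cover has dropped into the notches and sits level on the runners (z of cover in the frame of coldframe between 0.133 and 0.139 m and y of cover in the frame of coldframe between 0.109 and 0.121 m and angle between cover's own z axis and vertical below 0.015 rad), for 0.2 s.
2. the catch is turned in over the seated cover (value of joint catch above 1.2 rad), for 0.2 s.
At the end, for the whole second after the job is handed in: The cover rests level (within 0.015 rad) in its notches: origin at most 139 mm above the cold frame's and within 6 mm of y = 115 mm in its frame, at rest; the catch is turned in beyond 1.2 rad; every pot stands within 30 mm of its start (all of step 1 and linear speed of cover below 0.01 m/s and value of joint catch above 1.2 rad and distance of each of primula_pink, primula_yellow, primula_red, empty_pot from where it was at the start of the episode below 0.03 m); the robot touches nothing.
It fails at once if the cover is lifted off its runners (z of cover in the frame of coldframe above 0.158 m).
It fails at once if the cover is tipped up (angle between cover's own z axis and vertical above 0.08 rad).
It fails at once if the cover is rammed (over 60 N) (contact force between the fingers and cover above 60 N).
It fails at once if a pot is lifted, pushed away or knocked over (distance of any of primula_pink, primula_yellow, primula_red, empty_pot from where it was at the start of the episode above 0.03 m or angle between any of primula_pink, primula_yellow, primula_red, empty_pot's own z axis and vertical above 0.4 rad).
It also fails if it takes over 50 s, if anything falls off the work surface, if the arm or the gripper's body presses on something with over 40 N, if the wrist force passes 120 N, or if a joint passes its speed limit or range.

## Robot

A 6-joint arm with a two-finger parallel gripper is mounted at the origin on the work surface. World frame = base frame: x ahead of the robot, y to its left, z up, the work surface at z = 0. Lengths are in m, angles in rad, forces in N, time in s.
With the tool pointing down it reaches from about 0.275 to 0.725 m from the base axis. Payload 15.9 kg.
Tool frame: the origin (TCP) lies at the very end of the fingers, on their centre line; the grasp point (between the pads) lies 19 mm behind it; z points along the fingers, y is the line along which they close (so a half turn about z gives the same grasp; the last joint's range is limited). The gripper opens to 85 mm and grips with 20 to 120 N. Pads are 22 mm wide; open, the fingers measure 114 mm over their backs; the gripper's body (76 mm by 85 mm) begins 54 mm behind the grasp point. The pads swing forward as they close: fully open they stand 13 mm farther back than shut.
Start: joints at [1.124, 0.213, -0.034, 1.323, 0, 1.571], TCP at [0.216, 0.451, 0.231] pointing down, gripper open.
Joint ranges: [-2.98, 2.98], [-0.74, 1.72], [-1.14, 1.35], [-2.1, 2.04], [-1.57, 1.44], [-3.14, 3.14]. Speed limits (rad/s): [1.89, 1.89, 2.39, 2.57, 3.14, 3.14].

## Interface

Orientations are given as a 3x3 rotation matrix whose columns are the frame's x, y, z axes.
In Python, from rig import ctrl gives the robot as it stands.
- The arm moves only by the tool play_rows, never from a script. Its argument "moves" is a list that holds one entry, the list of rows, each a list of 7 numbers: the shift along the tool's x, y, z in mm, then the turn, a rotation vector about the tool's x, y, z in degrees, then the closure, from -1 (fully open) to 1 (shut). A call has 1 to 5 rows; each row shifts and turns the commanded pose from where the row before left it, along the tool's axes as they then stand; what a row does not reach is not made up. A row lasts 1/12 s, in which the tool goes at most 41.7 mm and 7.16 degrees, less where a joint would pass 70% of its speed; a pose out of reach is approached as far as the arm can. A call with a gripper value outside its range is refused whole. The fingers move at their own pace and stop on an object; "grip_force" is the grip in N (left out, the last holds). Time passes only in rows, so rows that do not move let the fingers close. It gives the time, the measured TCP pose, the force, the opening and the grip force at its end, in the units of the state.
- ctrl.get_obs(): the state, without advancing time (a new reading comes with each control period).
- ctrl.capture(name): name is "scene" or "top" or "wrist"; returns a dict with "img" (400x640x3 uint8, blue, green, red), "fov_y" (degrees; the focal length in pixels is half the picture's height over the tangent of half this angle, whatever the lens; pixels are square), "cx", "cy" (the principal point, pixels), "rvec" (rotation vector, rad) and "tvec" (3), from world to camera coordinates, as OpenCV has them; the wrist camera has in their place "mount" (4x4, takes a point from camera to tool coordinates, whose origin is the TCP and whose axes are the flange's). Camera axes: x right, y down, z forward; pixel columns grow to the right and rows downward; lengths in m; the calibration is good to about 2 mm. The wrist camera is an equidistant fisheye: a pixel r from the principal point sees the ray r / f radians off the axis. A picture is of the moment at which its call begins: read the wrist's pose just before it. There is no depth.
- ctrl.hand_in(): hands the job in; it is judged then, once.
Trained networks look in a picture, given as the dict that the camera call returned (one of the last four; its "shot" number tells which), for a name from the list of things; names that differ only in an ending like _2 or _b are one class to them, and where a whole thing is asked for, a point or a joint stands for the part that bears it (a point fixed in the world has none). Each returns a list of dicts, best first, with "p" (0 to 1); they miss things now and then, are a little off and sometimes report something else, mostly with a low value. They report only what shows in the picture. A call takes as long as a camera call.
- ctrl.boxes_of(picture, label): "point" ([column, row] in pixels, amid what is visible of it).
- ctrl.mark_of(picture, label): "point" ([column, row] in pixels: a listed point, or the origin of a listed thing).
The state is a dict: "time": time; "joint_pos": joint angles; "joint_vel": joint speeds; "joint_torque": joint torques, N m; "tcp_pos": TCP position; "tcp_rot": TCP orientation; "wrist_force": force on the tool from outside, world axes, zero at the start; "ft_torque": the same for the moment, N m; "grip_width": finger opening in m; "grip_force": force on a finger pad.
Only numpy, scipy, OpenCV 4.12 (cv2) and the standard library are available. Lean on these libraries where they do the work, as an engineer would, in place of code of your own. Each camera call takes 0.05 s, during which the arm holds its last target. There are 200 camera calls.

## Working session

There is one attempt and no reset: what is moved stays moved. The work goes in short steps, Python scripts to look and compute and a tool call to move; the robot and the scene stay as the last step left them, time stands still between calls to the robot, and variables do not carry over. Pictures are saved under pics/ and viewed, at most 10 in all, crops included, and the job is handed in when it is done.

Besides the shell and the picture viewer there is one more tool, called after ">>>" by a JSON object that holds its "fn" and its "kwargs". play_rows: Moves the arm, as the interface text tells. Its arguments: {"type":"object","properties":{"moves":{"type":"array","items":{"type":"array","items":{"type":"array","items":{"type":"number"}}}},"grip_force":{"type":"number"}},"required":["moves"]}

```bash
mkdir -p pics
cat > h.py <<'E'
import numpy as np,cv2
from rig import ctrl
def ray(p,pix):
    f=200/np.tan(np.radians(p["fov_y"])/2)
    R,_=cv2.Rodrigues(np.array(p["rvec"],float)); t=np.array(p["tvec"],float).ravel()
    d=np.array([(pix[0]-p["cx"])/f,(pix[1]-p["cy"])/f,1.])
    return -R.T@t, R.T@d
def atz(p,pix,z):
    o,d=ray(p,pix); return o+d*(z-o[2])/d[2]
def proj(p,X):
    f=200/np.tan(np.radians(p["fov_y"])/2)
    R,_=cv2.Rodrigues(np.array(p["rvec"],float)); c=R@np.array(X,float)+np.array(p["tvec"],float).ravel()
    return np.array([p["cx"]+f*c[0]/c[2],p["cy"]+f*c[1]/c[2]])
E
python3 - <<'E'
from h import *
np.set_printoptions(precision=4,suppress=True)
Z=dict(coldframe=0,notch=.1365,cover=.1425,cover_edge=.1645,catch_pivot=.161,catch_wing=.183,primula_pink=.012,primula_yellow=.012,primula_red=0,empty_pot=0)
for n in("top","scene"):
    p=ctrl.capture(n); cv2.imwrite(f"pics/{n}0.png",p["img"])
    print(n,ray(p,(320,200)))
    for k,z in Z.items():
        for r in ctrl.mark_of(p,k)[:2]: print(k,round(r["p"],2),np.round(r["point"],1),atz(p,r["point"],z))
o=ctrl.get_obs();print(o["tcp_pos"],o["tcp_rot"],o["time"],o["grip_width"])
E
```

```text
top (array([ 0.3664, -0.0972,  1.3755]), array([ 0.1187,  0.002 , -0.993 ]))
notch 0.97 [221.6 188.9] [0.549  0.2226 0.1365]
cover_edge 0.85 [339.9 179. ] [ 0.5781 -0.1571  0.1645]
catch_pivot 0.81 [248.  201.6] [0.5054 0.1316 0.161 ]
catch_wing 0.74 [248.1 203. ] [0.4985 0.127  0.183 ]
catch_wing 0.57 [297. 175.] [ 0.5869 -0.0229  0.183 ]
primula_yellow 0.66 [243.3 167.4] [0.6452 0.1798 0.012 ]
primula_red 0.56 [318.4 246.4] [ 0.367  -0.0897  0.    ]
empty_pot 0.95 [434.1 218.7] [ 0.4665 -0.4968  0.    ]
scene (array([0.7601, 0.679 , 1.0916]), array([-0.2033, -0.6201, -0.7577]))
notch 0.88 [345.2 294.3] [0.5493 0.2386 0.1365]
cover 0.75 [304.  228.1] [ 0.5888 -0.0067  0.1425]
cover_edge 0.95 [297.  185.8] [ 0.5626 -0.1635  0.1645]
catch_pivot 0.97 [347.8 254.3] [0.5023 0.1369 0.161 ]
catch_wing 0.41 [347.3 241.5] [0.4939 0.1093 0.183 ]
catch_wing 0.17 [346.1 293.3] [0.5563 0.2582 0.183 ]
primula_pink 0.69 [313.  279.2] [0.5984 0.0992 0.012 ]
primula_yellow 0.79 [307.6 306.8] [0.6427 0.1816 0.012 ]
primula_red 0.77 [359.9 214.9] [ 0.3543 -0.0984  0.    ]
empty_pot 0.64 [300.5 153.6] [ 0.4607 -0.4843  0.    ]
[0.216  0.4509 0.2313] [[-0.9019  0.432   0.    ]
 [ 0.432   0.9019  0.0001]
 [ 0.      0.     -1.    ]] 1.1 0.08478338944405013
```

View pics/top0.png

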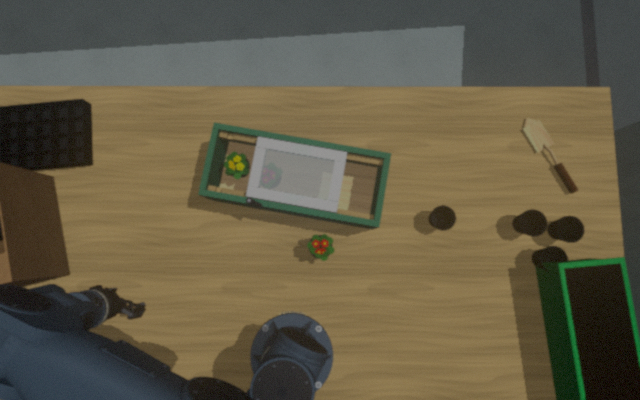

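View pics/scene0.png

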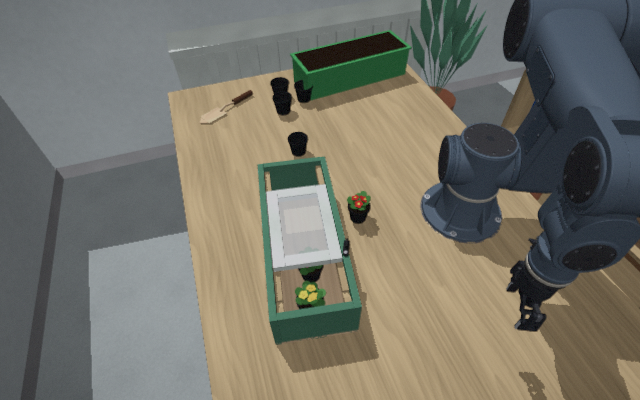

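```bash
cat > fit.py <<'E'
from h import *
from scipy.optimize import minimize
np.set_printoptions(precision=4,suppress=True)
def T(q,X):
    c,s=np.cos(q[2]),np.sin(q[2]); return np.array([q[0]+c*X[0]-s*X[1],q[1]+s*X[0]+c*X[1],X[2]])
if __name__=="__main__":
    P=[];M=[]
    for n in("top","scene"):
        p=ctrl.capture(n);im=p["img"];h=cv2.cvtColor(im,cv2.COLOR_BGR2HSV)
        m=cv2.inRange(h,(60,60,20),(95,255,160))
        roi=np.zeros_like(m)
        if n=="top": roi[110:240,190:400]=255
        else: roi[150:345,250:365]=255
        m&=roi
        k,l,st,_=cv2.connectedComponentsWithStats(cv2.morphologyEx(m,cv2.MORPH_CLOSE,np.ones((3,3))))
        m=np.uint8(l==1+np.argmax(st[1:,4]))*255
        hull=cv2.convexHull(cv2.findNonZero(m)); 
        H=np.zeros((1600,2560),np.uint8);cv2.fillPoly(H,[hull*4+2],1)
        H=cv2.dilate(H,np.ones((5,5)))
        P.append(p);M.append(H);print(n,cv2.approxPolyDP(hull,4,True).reshape(-1,2).tolist())
        cv2.imwrite(f"pics/m_{n}.png",m)
    C=[(x,y,z) for x in(-.12,.12) for y in(-.29,.29) for z in(0,.16)]
    def cost(q,idx=(0,1)):
        e=0
        for i in idx:
            pts=np.array([(proj(P[i],T(q,X))+.5)*4 for X in C],np.float32)
            S=np.zeros((1600,2560),np.uint8);cv2.fillPoly(S,[np.int32(cv2.convexHull(pts*16)).reshape(-1,1,2)],1,shift=4)
            e+=1-(S&M[i]).sum()/(S|M[i]).sum()
        return e
    q0=[.575,.0,-.165]
    for idx in((0,1),(0,),(1,)):
        r=minimize(cost,q0,args=(idx,),method="Nelder-Mead",options=dict(initial_simplex=np.array(q0)+np.vstack([np.zeros(3),np.diag([.01,.01,.02])])))
        print(idx,r.x,r.fun)
        for k,X in dict(notch=(-.091,.235,.1365),pivot=(-.11,.125,.161)).items(): print(k,T(r.x,X),[np.round(proj(p,T(r.x,X)),1).tolist() for p in P])
E
python3 fit.py
python3 - <<'E'
from h import *
a=cv2.imread("pics/top0.png")[110:250,190:410];b=cv2.imread("pics/scene0.png")[150:350,230:390]
A=cv2.resize(a,None,fx=2,fy=2,interpolation=3);B=cv2.resize(b,None,fx=2,fy=2,interpolation=3)
c=np.zeros((400,760,3),np.uint8);c[:280,:440]=A;c[:400,440:760]=B;cv2.imwrite("pics/c.png",c)
E
```

```text
top [[389, 154], [377, 226], [199, 193], [215, 124]]
scene [[356, 329], [275, 342], [259, 164], [324, 157], [361, 305]]
(0, 1) [ 0.5946 -0.0145 -0.1718] 0.051505555616383036
notch [0.5451 0.2326 0.1365] [[218.5, 190.1], [345.8, 291.9]]
pivot [0.5076 0.1274 0.161 ] [[249.3, 200.9], [344.9, 252.2]]
(0,) [ 0.5967 -0.0131 -0.1824] 0.04003262599818447
notch [0.5499 0.2345 0.1365] [[217.9, 188.6], [344.5, 293.1]]
pivot [0.5112 0.1298 0.161 ] [[248.6, 199.8], [344.0, 253.2]]
(1,) [ 0.595  -0.0129 -0.1734] 0.008520139847812636
notch [0.5459 0.2343 0.1365] [[217.9, 189.8], [345.8, 292.6]]
pivot [0.5082 0.1292 0.161 ] [[248.8, 200.7], [344.9, 252.7]]
```

View pics/c.png

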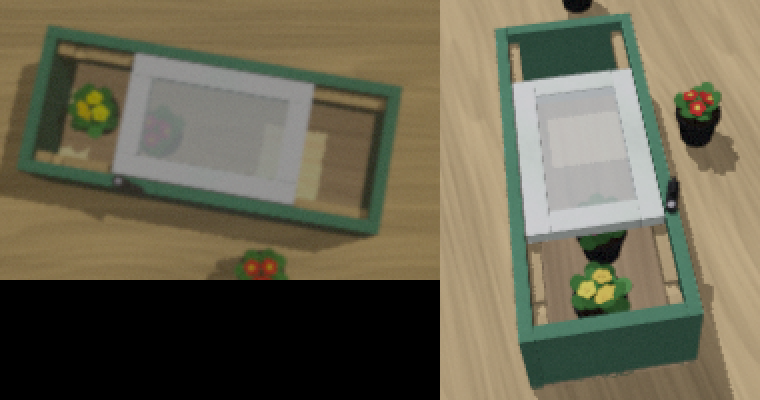

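```bash
cat > plan.py <<'E'
from fit import *
import sys
Q=[.594,-.013,-.172]
def plan(X,head,n):
    "box-frame target (m), tool-x heading relative to box y (deg), n rows"
    o=ctrl.get_obs();p=np.array(o["tcp_pos"]);R=np.array(o["tcp_rot"])
    a=np.arctan2(R[1,0],R[0,0]);b=np.pi/2+Q[2]+np.radians(head)
    d=T(Q,X)-p;da=b-a
    print("now",p,"head",np.degrees(a),"F",o["wrist_force"],"t",o["time"],"tilt",R[:,2])
    for i in range(n):
        h=a+da*i/n;c,s=np.cos(h),np.sin(h);w=d*1e3/n
        print([round(c*w[0]+s*w[1],1),round(s*w[0]-c*w[1],1),round(-w[2],1),0,0,round(-np.degrees(da)/n,2)])
if __name__=="__main__": plan(eval(sys.argv[1]),float(sys.argv[2]),int(sys.argv[3]))
E
python3 plan.py "(0,-.2,.24)" 0 20
```

```text
now [0.216  0.4509 0.2313] head 154.39791287578691 F [-0.309  -0.0159 -1.1914] t 1.2 tilt [-0.     -0.0001 -1.    ]
[np.float64(-29.8), np.float64(-22.4), np.float64(-0.4), 0, 0, np.float64(3.71)]
[np.float64(-31.2), np.float64(-20.4), np.float64(-0.4), 0, 0, np.float64(3.71)]
[np.float64(-32.4), np.float64(-18.3), np.float64(-0.4), 0, 0, np.float64(3.71)]
[np.float64(-33.5), np.float64(-16.2), np.float64(-0.4), 0, 0, np.float64(3.71)]
[np.float64(-34.5), np.float64(-14.0), np.float64(-0.4), 0, 0, np.float64(3.71)]
[np.float64(-35.4), np.float64(-11.7), np.float64(-0.4), 0, 0, np.float64(3.71)]
[np.float64(-36.0), np.float64(-9.4), np.float64(-0.4), 0, 0, np.float64(3.71)]
[np.float64(-36.6), np.float64(-7.1), np.float64(-0.4), 0, 0, np.float64(3.71)]
[np.float64(-37.0), np.float64(-4.7), np.float64(-0.4), 0, 0, np.float64(3.71)]
[np.float64(-37.2), np.float64(-2.3), np.float64(-0.4), 0, 0, np.float64(3.71)]
[np.float64(-37.2), np.float64(0.1), np.float64(-0.4), 0, 0, np.float64(3.71)]
[np.float64(-37.2), np.float64(2.5), np.float64(-0.4), 0, 0, np.float64(3.71)]
[np.float64(-36.9), np.float64(4.9), np.float64(-0.4), 0, 0, np.float64(3.71)]
[np.float64(-36.5), np.float64(7.3), np.float64(-0.4), 0, 0, np.float64(3.71)]
[np.float64(-36.0), np.float64(9.7), np.float64(-0.4), 0, 0, np.float64(3.71)]
[np.float64(-35.3), np.float64(12.0), np.float64(-0.4), 0, 0, np.float64(3.71)]
[np.float64(-34.4), np.float64(14.2), np.float64(-0.4), 0, 0, np.float64(3.71)]
[np.float64(-33.4), np.float64(16.4), np.float64(-0.4), 0, 0, np.float64(3.71)]
[np.float64(-32.3), np.float64(18.6), np.float64(-0.4), 0, 0, np.float64(3.71)]
[np.float64(-31.0), np.float64(20.6), np.float64(-0.4), 0, 0, np.float64(3.71)]
```

>>> {"fn": "play_rows", "kwargs": {"moves": [[[-30,-22,-1,0,0,3.7,-1],[-31,-20,-1,0,0,3.7,-1],[-32,-18,-1,0,0,3.7,-1],[-34,-16,-1,0,0,3.7,-1],[-34,-14,0,0,0,3.7,-1]]]}}

```text
time: 1.62
tcp_pos: [0.3028, 0.2856, 0.2355]
tcp_rot: [[-0.716, 0.698, 0.0], [0.698, 0.716, 0.0], [-0.0, 0.001, -1.0]]
wrist_force: [1.2, 1.0, -0.4]
grip_width: 0.0854
grip_force: 0.0
```

>>> {"fn": "play_rows", "kwargs": {"moves": [[[-35,-12,-1,0,0,3.7,-1],[-36,-9,-1,0,0,3.7,-1],[-37,-7,-1,0,0,3.7,-1],[-37,-5,-1,0,0,3.7,-1],[-37,-2,0,0,0,3.7,-1]]]}}

```text
time: 2.03
tcp_pos: [0.3891, 0.1204, 0.2397]
tcp_rot: [[-0.457, 0.889, 0.001], [0.889, 0.457, 0.0], [-0.0, 0.001, -1.0]]
wrist_force: [1.8, 0.3, 0.4]
grip_width: 0.0852
grip_force: 0.0
```

>>> {"fn": "play_rows", "kwargs": {"moves": [[[-37,0,-1,0,0,3.7,-1],[-37,2,0,0,0,3.7,-1],[-37,5,0,0,0,3.7,-1],[-36,7,0,0,0,3.7,-1],[-36,10,0,0,0,3.7,-1]]]}}

```text
time: 2.45
tcp_pos: [0.4746, -0.0443, 0.2405]
tcp_rot: [[-0.151, 0.988, 0.0], [0.988, 0.151, 0.0], [-0.0, 0.0, -1.0]]
wrist_force: [0.9, 0.3, 0.8]
grip_width: 0.0856
grip_force: 0.0
```

>>> {"fn": "play_rows", "kwargs": {"moves": [[[-35,12,0,0,0,3.7,-1],[-34,14,0,0,0,3.7,-1],[-33,16,0,0,0,3.7,-1],[-32,19,0,0,0,3.7,-1],[-31,21,0,0,0,3.7,-1]]]}}

```text
time: 2.87
tcp_pos: [0.5612, -0.2078, 0.2403]
tcp_rot: [[0.17, 0.985, 0.0], [0.985, -0.17, -0.0], [0.0, 0.0, -1.0]]
wrist_force: [0.6, 1.5, 0.2]
grip_width: 0.0854
grip_force: 0.0
```

```bash
python3 plan.py "(0,-.2,.24)" 0 1
cat > wl.py <<'E'
from plan import *
# wrist view: project known points, mark nets
def look(name,labs):
    o=ctrl.get_obs();p=ctrl.capture("wrist");cv2.imwrite(f"pics/{name}.png",p["img"])
    M=np.array(p["mount"]);R=np.array(o["tcp_rot"]);t=np.array(o["tcp_pos"])
    f=200/np.tan(np.radians(p["fov_y"])/2)
    def unp(pix,z):
        v=np.array([pix[0]-p["cx"],pix[1]-p["cy"]]);r=np.hypot(*v);th=r/f
        d=np.r_[v/max(r,1e-9)*np.sin(th),np.cos(th)];D=R@M[:3,:3]@d;O=R@M[:3,3]+t
        return O+D*(z-O[2])/D[2]
    out={}
    for k,z in labs.items():
        for r in ctrl.mark_of(p,k)[:1]:
            w=unp(r["point"],z);c,s=np.cos(Q[2]),np.sin(Q[2]);e=w-np.r_[Q[:2],0]
            print(k,round(r["p"],2),np.round(r["point"]),"world",w,"box",np.array([c*e[0]+s*e[1],-s*e[0]+c*e[1]]))
    return p
E
python3 -c "
from wl import *
look('w1',dict(cover_edge=.1645,notch=.1365,catch_pivot=.161,catch_wing=.183,cover=.1425,coldframe=0))"
```

```text
now [ 0.5612 -0.2078  0.2403] head 80.20397193410288 F [0.5662 1.459  0.2225] t 2.8667 tilt [ 0.0002 -0.     -1.    ]
[np.float64(-2.5), np.float64(-1.1), np.float64(0.3), 0, 0, np.float64(0.06)]
cover_edge 0.86 [323. 144.] world [ 0.5713 -0.1602  0.1645] box [ 0.0028 -0.1489]
```

View pics/w1.png

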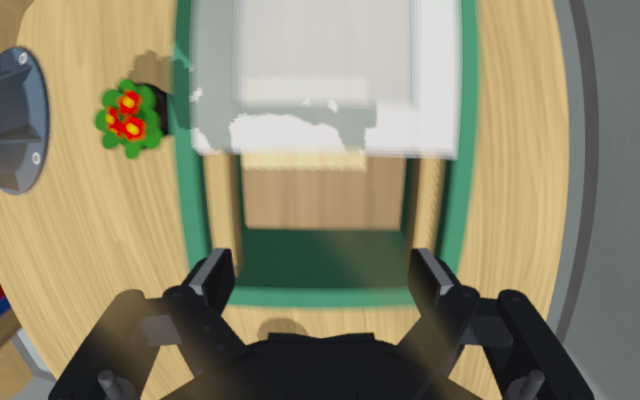

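>>> {"fn": "play_rows", "kwargs": {"moves": [[[0,-1,30,0,0,0,-1],[0,0,30,0,0,0,-1],[0,0,30,0,0,0,-1],[0,0,22,0,0,0,-1],[0,0,0,0,0,0,-1]]]}}

```text
time: 3.63
tcp_pos: [0.5573, -0.2039, 0.1246]
tcp_rot: [[0.165, 0.986, -0.005], [0.986, -0.165, 0.002], [0.001, -0.006, -1.0]]
wrist_force: [-0.8, 0.3, -0.2]
grip_width: 0.086
grip_force: 0.0
```

>>> {"fn": "play_rows", "kwargs": {"moves": [[[10,0,0,0,0,0,-1],[8,0,0,0,0,0,-1],[5,0,0,0,0,0,-1],[4,0,0,0,0,0,-1],[3,0,0,0,0,0,-1]]]}}

```text
time: 4.05
tcp_pos: [0.5655, -0.1755, 0.1294]
tcp_rot: [[0.166, 0.986, 0.002], [0.986, -0.166, -0.0], [-0.0, 0.002, -1.0]]
wrist_force: [0.0, -0.1, 0.5]
grip_width: 0.0854
grip_force: 0.0
```

>>> {"fn": "play_rows", "kwargs": {"moves": [[[3,0,0,0,0,0,-1],[3,0,0,0,0,0,-1],[3,0,0,0,0,0,-1],[3,0,0,0,0,0,-1],[3,0,0,0,0,0,-1]]]}}

```text
time: 4.47
tcp_pos: [0.5676, -0.1621, 0.1288]
tcp_rot: [[0.168, 0.986, 0.001], [0.986, -0.168, -0.001], [-0.001, 0.001, -1.0]]
wrist_force: [-1.2, -5.5, 4.2]
grip_width: 0.0854
grip_force: 3.0
```

>>> {"fn": "play_rows", "kwargs": {"moves": [[[5,0,0,0,0,0,-1],[5,0,0,0,0,0,-1],[5,0,0,0,0,0,-1],[5,0,0,0,0,0,-1],[5,0,0,0,0,0,-1]]]}}

```text
time: 4.88
tcp_pos: [0.5717, -0.1374, 0.1288]
tcp_rot: [[0.168, 0.986, 0.001], [0.986, -0.168, -0.001], [-0.001, 0.001, -1.0]]
wrist_force: [-1.8, -6.4, 4.0]
grip_width: 0.0853
grip_force: 3.1
```

Run:
```python
from wl import *
plan((0,0,.128),0,1)
look('w2',dict(cover_edge=.1645))
p=ctrl.capture("scene")
for k,z in dict(cover_edge=.1645,cover=.1425).items(): 
    for r in ctrl.mark_of(p,k)[:1]:
        print(k,r["p"],atz(p,r["point"],z))
```

```text
now [ 0.5717 -0.1374  0.1288] head 80.35172150476657 F [-1.8379 -6.3676  3.9611] t 4.8833 tilt [ 0.0008 -0.0015 -1.    ]
[np.float64(126.3), np.float64(1.1), np.float64(0.8), 0, 0, np.float64(0.21)]
cover_edge 0.6 [323. 272.] world [ 0.5747 -0.1265  0.1645] box [ 0.0004 -0.1151]
cover_edge 0.73 [0.6068 0.0421 0.1645]
cover 0.84 [0.6011 0.0226 0.1425]
```

View pics/w2.png

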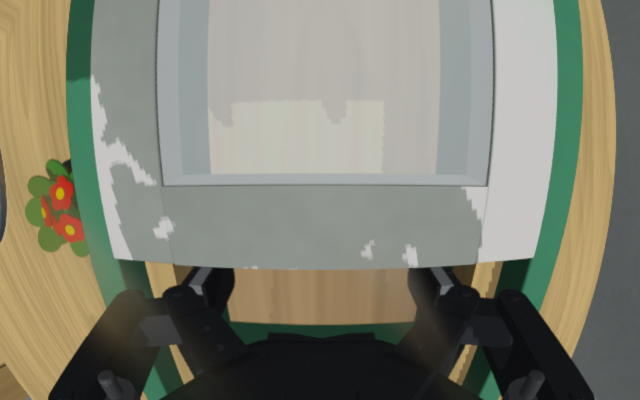

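>>> {"fn": "play_rows", "kwargs": {"moves": [[[5,0,0,0,0,0,-1],[5,0,0,0,0,0,-1],[5,0,0,0,0,0,-1],[5,0,0,0,0,0,-1],[5,0,0,0,0,0,-1]]]}}

```text
time: 5.55
tcp_pos: [0.5756, -0.1115, 0.1282]
tcp_rot: [[0.167, 0.986, -0.0], [0.986, -0.167, 0.0], [-0.0, -0.0, -1.0]]
wrist_force: [0.9, -3.2, -1.9]
grip_width: 0.0853
grip_force: 1.4
```

>>> {"fn": "play_rows", "kwargs": {"moves": [[[5,0,0,0,0,0,-1],[5,0,0,0,0,0,-1],[5,0,0,0,0,0,-1],[5,0,0,0,0,0,-1],[5,0,0,0,0,0,-1]]]}}

```text
time: 5.97
tcp_pos: [0.5798, -0.0869, 0.1283]
tcp_rot: [[0.167, 0.986, -0.0], [0.986, -0.167, 0.0], [0.0, -0.0, -1.0]]
wrist_force: [-0.0, -2.0, -2.4]
grip_width: 0.0852
grip_force: 1.2
```

>>> {"fn": "play_rows", "kwargs": {"moves": [[[5,0,0,0,0,0,-1],[4,0,0,0,0,0,-1],[4,0,0,0,0,0,-1],[3,0,0,0,0,0,-1],[3,0,0,0,0,0,-1]]]}}

```text
time: 6.38
tcp_pos: [0.5831, -0.0684, 0.1283]
tcp_rot: [[0.167, 0.986, 0.0], [0.986, -0.167, -0.0], [-0.0, 0.0, -1.0]]
wrist_force: [0.6, -2.1, -2.6]
grip_width: 0.0851
grip_force: 1.3
```

>>> {"fn": "play_rows", "kwargs": {"moves": [[[2,0,0,0,0,0,-1],[2,0,0,0,0,0,-1],[2,0,0,0,0,0,-1]]]}}

```text
time: 6.63
tcp_pos: [0.584, -0.0627, 0.1283]
tcp_rot: [[0.167, 0.986, 0.0], [0.986, -0.167, -0.0], [-0.0, 0.0, -1.0]]
wrist_force: [-0.3, -2.6, -2.7]
grip_width: 0.0851
grip_force: 1.4
```

>>> {"fn": "play_rows", "kwargs": {"moves": [[[2,0,0.5,0,0,0,-1],[2,0,0.5,0,0,0,-1],[1,0,0,0,0,0,-1],[1,0,0,0,0,0,-1]]]}}

```text
time: 6.97
tcp_pos: [0.5852, -0.057, 0.1276]
tcp_rot: [[0.167, 0.986, 0.001], [0.986, -0.167, -0.0], [-0.0, 0.001, -1.0]]
wrist_force: [0.2, -5.1, 1.8]
grip_width: 0.0849
grip_force: 2.2
```

>>> {"fn": "play_rows", "kwargs": {"moves": [[[1,0,0,0,0,0,-1],[1,0,0,0,0,0,-1],[1,0,0,0,0,0,-1]]]}}

```text
time: 7.22
tcp_pos: [0.5856, -0.0539, 0.1274]
tcp_rot: [[0.167, 0.986, 0.0], [0.986, -0.167, -0.0], [-0.0, 0.0, -1.0]]
wrist_force: [-1.0, -3.7, 1.2]
grip_width: 0.0853
grip_force: 2.2
```

>>> {"fn": "play_rows", "kwargs": {"moves": [[[1,0,0.2,0,0,0,-1],[1,0,0,0,0,0,-1],[1,0,0,0,0,0,-1]]]}}

```text
time: 7.47
tcp_pos: [0.5861, -0.0511, 0.1273]
tcp_rot: [[0.167, 0.986, 0.0], [0.986, -0.167, -0.0], [-0.0, 0.0, -1.0]]
wrist_force: [-0.9, -5.2, 3.4]
grip_width: 0.0857
grip_force: 2.7
```

>>> {"fn": "play_rows", "kwargs": {"moves": [[[1,0,0.2,0,0,0,-1],[1,0,0,0,0,0,-1]]]}}

```text
time: 7.63
tcp_pos: [0.5862, -0.0503, 0.1272]
tcp_rot: [[0.168, 0.986, -0.0], [0.986, -0.168, -0.003], [-0.003, 0.0, -1.0]]
wrist_force: [-5.4, -21.4, 7.1]
grip_width: 0.0855
grip_force: 10.6
```

>>> {"fn": "play_rows", "kwargs": {"moves": [[[1,0,0.2,0,0,0,-1],[1,0,0,0,0,0,-1]]]}}

```text
time: 7.8
tcp_pos: [0.5861, -0.0501, 0.1272]
tcp_rot: [[0.169, 0.986, -0.001], [0.986, -0.169, -0.006], [-0.006, 0.0, -1.0]]
wrist_force: [-9.0, -34.4, 11.2]
grip_width: 0.0852
grip_force: 17.7
```

>>> {"fn": "play_rows", "kwargs": {"moves": [[[-4,0,0,0,0,0,-1],[-6,0,0,0,0,0,-1],[-12,0,0,0,0,0,-1],[-12,0,0,0,0,0,-1],[0,0,0,0,0,0,-1]]]}}

```text
time: 8.22
tcp_pos: [0.5805, -0.0827, 0.1266]
tcp_rot: [[0.168, 0.986, -0.0], [0.986, -0.168, -0.0], [-0.0, -0.0, -1.0]]
wrist_force: [-0.2, 1.0, -0.6]
grip_width: 0.0855
grip_force: 0.0
```

>>> {"fn": "play_rows", "kwargs": {"moves": [[[0,0,-30,0,0,0,-1],[0,0,-30,0,0,0,-1],[0,0,-30,0,0,0,-1],[0,0,-20,0,0,0,-1],[0,0,0,0,0,0,-1]]]}}

```text
time: 8.63
tcp_pos: [0.5825, -0.081, 0.2411]
tcp_rot: [[0.167, 0.986, 0.006], [0.986, -0.167, -0.0], [0.001, 0.006, -1.0]]
wrist_force: [1.3, -0.7, -0.0]
grip_width: 0.0855
grip_force: 0.0
```

```bash
python3 - <<'E'
from wl import *
plan((0,0,.128),0,1)
p=look('w3',dict(cover_edge=.1585,catch_pivot=.161,catch_wing=.183))
cv2.imwrite("pics/w3.png",cv2.resize(p["img"],None,fx=1.2,fy=1.2))
for n in("top","scene"):
    p=ctrl.capture(n);cv2.imwrite(f"pics/{n}3.png",p["img"])
    for k,z in dict(cover_edge=.1585,cover=.1365,catch_pivot=.161,catch_wing=.183).items(): 
      for r in ctrl.mark_of(p,k)[:2]:
        print(n,k,r["p"],r["point"],atz(p,r["point"],z))
E
python3 - <<'E'
import cv2,numpy as np
a=cv2.imread("pics/w3.png")[:,60:460]; b=cv2.imread("pics/scene3.png")[180:345,250:380]
b=cv2.resize(b,None,fx=2.9,fy=2.9,interpolation=2);c=np.zeros((480,400+b.shape[1],3),np.uint8);c[:,:400]=a;c[:b.shape[0],400:]=b[:480]
cv2.imwrite("pics/c3.png",c)
E
```

```text
now [ 0.5825 -0.081   0.2411] head 80.38112351826828 F [ 1.2517 -0.7272 -0.0047] t 8.6333 tilt [ 0.006  -0.0005 -1.    ]
[np.float64(69.0), np.float64(-0.0), np.float64(113.1), 0, 0, np.float64(0.24)]
cover_edge 0.88 [321. 149.] world [ 0.5909 -0.0375  0.1585] box [ 0.0011 -0.0247]
top cover 0.74 [258.6, 167.8] [0.6186 0.1048 0.1365]
top cover 0.58 [255.5, 205.6] [0.4954 0.1118 0.1365]
top catch_wing 0.43 [255.0, 204.1] [0.4952 0.1056 0.183 ]
scene cover_edge 0.78 [301.9, 219.2] [ 0.5875 -0.0297  0.1585]
scene cover 0.69 [307.6, 261.6] [0.6139 0.1069 0.1365]
scene catch_pivot 0.63 [342.8, 253.1] [0.5143 0.1284 0.161 ]
scene catch_wing 0.67 [346.7, 239.4] [0.4928 0.102  0.183 ]
```

View pics/c3.png

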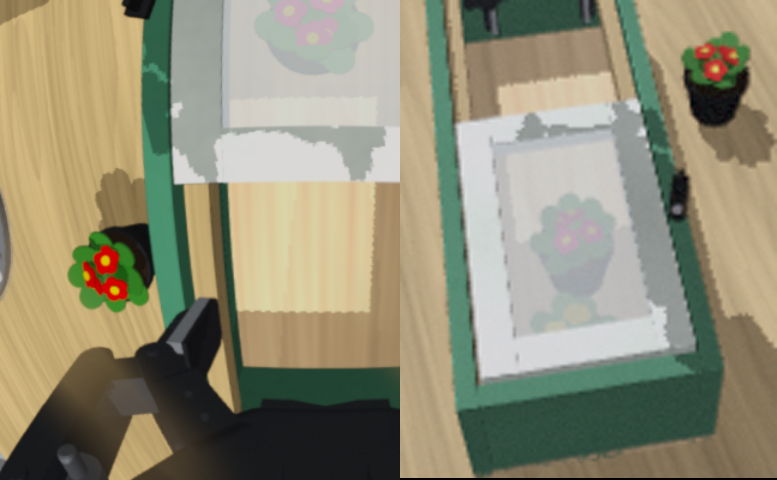

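```bash
python3 plan.py "(-.162,.114,.235)" -20 8
```

```text
now [ 0.5809 -0.0805  0.2366] head 80.40013174447598 F [-0.3501  0.241   0.8364] t 9.3333 tilt [-0.0001  0.     -1.    ]
[np.float64(22.9), np.float64(-20.0), np.float64(0.2), 0, 0, np.float64(2.53)]
[np.float64(22.0), np.float64(-21.0), np.float64(0.2), 0, 0, np.float64(2.53)]
[np.float64(21.1), np.float64(-21.9), np.float64(0.2), 0, 0, np.float64(2.53)]
[np.float64(20.1), np.float64(-22.8), np.float64(0.2), 0, 0, np.float64(2.53)]
[np.float64(19.1), np.float64(-23.7), np.float64(0.2), 0, 0, np.float64(2.53)]
[np.float64(18.0), np.float64(-24.5), np.float64(0.2), 0, 0, np.float64(2.53)]
[np.float64(16.9), np.float64(-25.3), np.float64(0.2), 0, 0, np.float64(2.53)]
[np.float64(15.8), np.float64(-26.0), np.float64(0.2), 0, 0, np.float64(2.53)]
```

>>> {"fn": "play_rows", "kwargs": {"moves": [[[23,-20,0,0,0,2.5,1],[22,-21,0,0,0,2.5,1],[21,-22,0,0,0,2.5,1],[20,-23,0,0,0,2.5,1],[19,-24,0,0,0,2.5,1]]]}}

```text
time: 9.75
tcp_pos: [0.4999, 0.05, 0.2367]
tcp_rot: [[0.378, 0.926, 0.0], [0.926, -0.378, 0.0], [0.0, 0.0, -1.0]]
wrist_force: [0.5, 0.7, 0.8]
grip_width: 0.0256
grip_force: 0.0
```

>>> {"fn": "play_rows", "kwargs": {"moves": [[[18,-24,0,0,0,2.5,1],[17,-25,0,0,0,2.5,1],[16,-26,0,0,0,2.5,1],[0,0,0,0,0,0,1],[0,0,0,0,0,0,1]]]}}

```text
time: 10.17
tcp_pos: [0.4533, 0.1278, 0.237]
tcp_rot: [[0.492, 0.871, 0.001], [0.871, -0.492, 0.0], [0.0, 0.0, -1.0]]
wrist_force: [0.3, -1.0, -0.6]
grip_width: 0.0004
grip_force: 0.0
```

Run:
```python
from wl import *
plan((-.162,.114,.173),-20,1)
p=look('w4',dict(catch_pivot=.161,catch_wing=.183,cover_edge=.1585,notch=.1365))
```

```text
now [0.4533 0.1278 0.237 ] head 60.553212830343405 F [ 0.3364 -1.039  -0.5767] t 10.1667 tilt [ 0.0005  0.0001 -1.    ]
[np.float64(-0.4), np.float64(0.9), np.float64(64.0), 0, 0, np.float64(0.41)]
catch_pivot 0.81 [386. 167.] world [0.5107 0.1327 0.161 ] box [-0.107   0.1293]
catch_wing 0.68 [392. 211.] world [0.4987 0.1093 0.183 ] box [-0.1148  0.1042]
cover_edge 0.65 [524. 283.] world [ 0.5896 -0.04    0.1585] box [ 0.0003 -0.0274]
notch 0.62 [360.  28.] world [0.5478 0.2341 0.1365] box [-0.0878  0.2355]
```

View pics/w4.png

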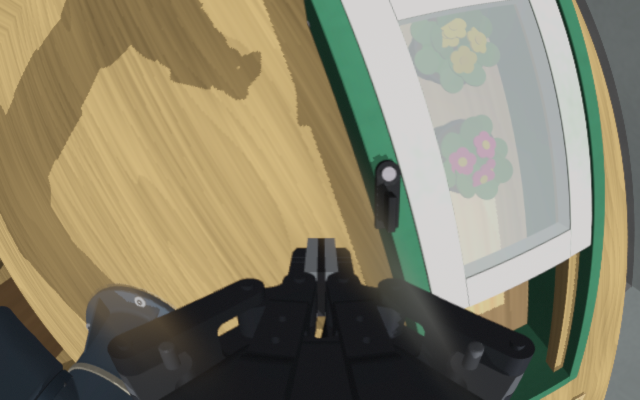

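>>> {"fn": "play_rows", "kwargs": {"moves": [[[1,0,25,0,0,0,1],[1,0,25,0,0,0,1],[1,0,14,0,0,0,1],[0,0,0,0,0,0,1],[0,0,0,0,0,0,1]]]}}

```text
time: 10.83
tcp_pos: [0.4552, 0.1287, 0.1726]
tcp_rot: [[0.495, 0.869, -0.001], [0.869, -0.495, -0.0], [-0.001, -0.001, -1.0]]
wrist_force: [-0.1, 0.4, 0.5]
grip_width: -0.0001
grip_force: 0.0
```

>>> {"fn": "play_rows", "kwargs": {"moves": [[[0,8,0,0,0,0,1],[0,8,0,0,0,0,1],[0,6,0,0,0,0,1],[0,3,0,0,0,0,1],[0,3,0,0,0,0,1]]]}}

```text
time: 11.25
tcp_pos: [0.4804, 0.1151, 0.173]
tcp_rot: [[0.494, 0.869, 0.0], [0.869, -0.494, 0.0], [0.0, 0.0, -1.0]]
wrist_force: [-0.0, -0.0, -0.5]
grip_width: 0.0001
grip_force: 0.0
```

>>> {"fn": "play_rows", "kwargs": {"moves": [[[0,2,0,0,0,0,1],[0,2,0,0,0,0,1],[0,2,0,0,0,0,1]]]}}

```text
time: 11.5
tcp_pos: [0.4847, 0.1126, 0.1726]
tcp_rot: [[0.494, 0.87, -0.001], [0.87, -0.494, 0.0], [-0.0, -0.001, -1.0]]
wrist_force: [-3.0, 0.5, -0.3]
grip_width: 0.0003
grip_force: 1.5
```

>>> {"fn": "play_rows", "kwargs": {"moves": [[[-0.8,2.1,0,0,0,-4,1],[-0.8,2.1,0,0,0,-4,1],[-0.8,2.1,0,0,0,-4,1],[-0.8,2.1,0,0,0,-4,1],[-0.8,2.1,0,0,0,-4,1]]]}}

```text
time: 11.92
tcp_pos: [0.4928, 0.105, 0.1726]
tcp_rot: [[0.163, 0.987, -0.001], [0.987, -0.163, 0.0], [-0.0, -0.001, -1.0]]
wrist_force: [-2.9, 0.8, -0.1]
grip_width: 0.0
grip_force: 1.4
```

>>> {"fn": "play_rows", "kwargs": {"moves": [[[-0.8,2.1,0,0,0,-4,1],[-0.8,2.1,0,0,0,-4,1],[-0.8,2.1,0,0,0,-4,1],[-0.8,2.1,0,0,0,-4,1],[-0.8,2.1,0,0,0,-4,1]]]}}

```text
time: 12.33
tcp_pos: [0.5031, 0.1008, 0.1726]
tcp_rot: [[-0.184, 0.983, -0.001], [0.983, 0.184, 0.0], [0.0, -0.001, -1.0]]
wrist_force: [-3.0, 1.1, 0.9]
grip_width: -0.0
grip_force: 1.3
```

```bash
cat > ck.py <<'E'
from wl import *
o=ctrl.get_obs();R=np.array(o["tcp_rot"]);e=np.array([.510,.132])-np.array(o["tcp_pos"])[:2]
print("head-rel",np.degrees(np.arctan2(R[1,0],R[0,0]))-80.15,"a,d",e@R[:2,0],e@R[:2,1],"F",o["wrist_force"],"q",o["joint_pos"])
E
python3 ck.py
```

```text
head-rel 20.46789553165857 a,d 0.029419830487726922 0.012508176733018636 F [-3.0491  1.0663  0.8803] q [ 0.1975  0.2583 -0.1249  1.1884  0.0003  1.583 ]
```

>>> {"fn": "play_rows", "kwargs": {"moves": [[[-0.8,2.1,0,0,0,-4,1],[-0.8,2.1,0,0,0,-4,1],[-0.8,2.1,0,0,0,-4,1],[-0.8,2.1,0,0,0,-4,1],[-0.8,2.1,0,0,0,-4,1]]]}}

```text
time: 12.75
tcp_pos: [0.5143, 0.1002, 0.1726]
tcp_rot: [[-0.509, 0.861, -0.001], [0.861, 0.509, -0.0], [0.0, -0.001, -1.0]]
wrist_force: [-3.4, 0.5, 0.3]
grip_width: -0.0003
grip_force: 1.3
```

>>> {"fn": "play_rows", "kwargs": {"moves": [[[-0.8,2.1,0,0,0,-4,1],[-0.8,2.1,0,0,0,-4,1],[-0.8,2.1,0,0,0,-4,1],[-0.8,2.1,0,0,0,-4,1],[-0.8,2.1,0,0,0,-4,1]]]}}

```text
time: 13.17
tcp_pos: [0.525, 0.1035, 0.1726]
tcp_rot: [[-0.773, 0.635, -0.001], [0.635, 0.773, -0.0], [0.0, -0.001, -1.0]]
wrist_force: [-3.1, -1.1, 1.0]
grip_width: 0.0
grip_force: 1.2
```

>>> {"fn": "play_rows", "kwargs": {"moves": [[[-0.8,2.1,0,0,0,-4,1],[-0.8,2.1,0,0,0,-4,1],[-0.8,2.1,0,0,0,-4,1],[-0.8,2.1,0,0,0,-4,1],[-0.8,2.1,0,0,0,-4,1]]]}}

```text
time: 13.58
tcp_pos: [0.5337, 0.1098, 0.1725]
tcp_rot: [[-0.943, 0.332, -0.001], [0.332, 0.943, -0.002], [0.0, -0.002, -1.0]]
wrist_force: [-6.3, -11.6, 0.6]
grip_width: -0.0
grip_force: 6.3
```

```bash
python3 ck.py
```

```text
head-rel 80.44551539796194 a,d 0.029724001266737504 0.013061905357991298 F [ -6.3015 -11.6083   0.6459] q [ 0.2037  0.3232 -0.0371  1.2119 -0.0014  0.5424]
```

>>> {"fn": "play_rows", "kwargs": {"moves": [[[0,-4,0,0,0,0,1],[0,-8,0,0,0,0,1],[0,-10,-10,0,0,0,1],[0,-10,-30,0,0,0,1],[0,-10,-30,0,0,0,1]]]}}

```text
time: 14.0
tcp_pos: [0.5188, 0.0697, 0.2436]
tcp_rot: [[-0.942, 0.337, -0.002], [0.337, 0.942, -0.0], [0.002, -0.001, -1.0]]
wrist_force: [1.0, 0.6, 0.6]
grip_width: 0.0002
grip_force: 0.0
```

>>> {"fn": "play_rows", "kwargs": {"moves": [[[20,-20,-10,0,0,0,1],[20,-20,0,0,0,0,1],[20,-20,0,0,0,0,1],[0,0,0,0,0,0,1]]]}}

```text
time: 14.33
tcp_pos: [0.4399, 0.0324, 0.2542]
tcp_rot: [[-0.941, 0.338, 0.001], [0.338, 0.941, -0.0], [-0.001, -0.0, -1.0]]
wrist_force: [-0.6, 0.2, 0.7]
grip_width: -0.0002
grip_force: 0.0
```

Run:
```python
from wl import *
p=look('w5',dict(catch_pivot=.161,catch_wing=.183,cover_edge=.1585))
q=ctrl.capture("scene")
for k,z in dict(cover_edge=.1585,catch_wing=.183,catch_pivot=.161).items():
    for r in ctrl.mark_of(q,k)[:1]: print(k,r["p"],atz(q,r["point"],z))
b=cv2.resize(q["img"][185:345,255:375],None,fx=2.5,fy=2.5,interpolation=2)
cv2.imwrite("pics/c5.png",np.hstack([p["img"][:,100:600],b]))
```

```text
catch_pivot 0.6 [448. 231.] world [0.5033 0.1281 0.161 ] box [-0.1135  0.1235]
catch_wing 0.72 [462. 271.] world [0.5331 0.1273 0.183 ] box [-0.0841  0.1278]
catch_wing 0.53 [0.5314 0.1176 0.183 ]
catch_pivot 0.56 [0.5081 0.1345 0.161 ]
```

View pics/c5.png

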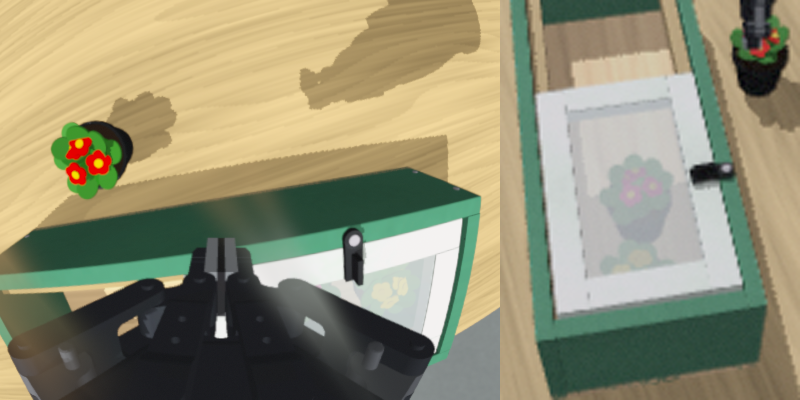

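```bash
python3 -c "
from rig import ctrl
print(ctrl.hand_in())"
```

```text
the job is handed in; nothing more can be done
None
```

I pushed the cover along the runners until it came up against a hard stop at its seat, turned the black catch fully in over its frame without anything blocking it, and handed the job in at about 14.5 s; the arm stayed clear of the pots, and no verdict was returned.

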